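Unlock the medicine box and hold the key turned

TASK

Lift the key up and off its hook, push its blade fully home into the keyway on top of the medicine lock box (two sticky pins need a firm push and perhaps a wiggle), and only then turn it a quarter turn clockwise, seen from above, until it stops. The lock springs back, so finish while still gripping the key and holding it turned, so that the bolt stays withdrawn. Leave the bottle, the cold pack and the nail clipper where they are.

Things in the scene. Friction and masses are not known exactly. Their poses are not given: they have to be found in the camera images.
- key_grip (a point): Centre of the key's bow (grip), a black plastic frame 36 mm wide (own y), 10 mm thick (own x), 40 mm tall, with flat side edges to pinch across the 36 mm. The bow reaches 20 mm above and below this point; its hole, 20 mm wide and 22 mm tall, is centred 1 mm above it. The hook passes through the hole along own x. Own z points up, from blade to bow.
- key_tip (a point): Lowest point of the key's steel blade, on its centre line, 62 mm below key_grip, same axes. The blade is 30 mm long below the collar, 12 mm wide (own y), 4 mm thick (own x), the lowest 8 mm tapering to a blunt point 6 mm wide. It is the same after a half turn about own z.
- hook_seat (a point): Top of the hook's rod near where the bow rests, 133 mm above the surface. The 6 mm rod runs along own x; its free end points along own -x, turns up 15 mm beyond this point and ends 26 mm beyond it, its top 6 mm above this point. To come off, the key must rise 6 to 16 mm (11 mm is best), then go at least 40 mm along own -x.
- keyway (a point): Centre of the keyway's mouth in the lock cylinder's flat top face, 85 mm above the surface; turns with the cylinder. Slot 13.5 mm along own y, 5.5 mm along own x, 33 mm deep straight down, 2 mm chamfer. Fully home, the collar rests on the face and the tip is 30 mm below this point. Two sticky sprung pins in the slot's ends, 12 and 21 mm deep, each yield to about 5 to 15 N.
- lock (a joint): Turn of the lock cylinder, rad: 0 at rest, grows clockwise seen from above to its stop at 1.57 (a quarter turn). A spring turns it back: 0.02 N m at rest, 0.08 N m at the stop. The blade has 0.15 to 0.25 rad of play in the slot, so the hand must turn that much more than the cylinder.
- lockbox: The fixed medicine lock box, a clear tub with a white lid; origin at the centre of its underside, under the keyway; 140 mm along own x, 180 mm along own y, 70 mm high to the lid. The steel boss round the lock cylinder is 44 mm across and stands 15 mm above the lid; a steel bolt lies on the lid on the -x side.
- stand: The fixed key stand: round pale wooden base 90 mm across, 12 mm thick; steel post 10 mm thick, 136 mm tall. Origin at the centre of the underside of the base; the hook points along own -x, hook_seat lies 55 mm from the post's axis.
- key: The key, 82 mm tall, 30 to 65 g, hanging upright on the hook, blade down; origin at key_tip. From the tip up: 30 mm blade, a round steel collar 14 mm across and 12 mm tall that stops on the lock's face, then the 40 mm bow.
- bottle: Bystander: closed amber glass bottle, 48 mm across, 110 mm tall; origin at the centre of its underside. Not to be moved.
- coldpack: Bystander: purple plastic cold pack shell, a disc 92 mm across, 22 mm high; origin at the centre of its underside. Not to be moved.
- clipper: Bystander: steel nail clipper lying flat, 75 mm long along own x, 14 mm wide, 16 mm high; origin at the centre of its underside. Not to be moved.

How it is judged:
By the outcome, as a careful person would: the job done as asked, in the order asked, and still so for the second after the job is handed in, while the arm keeps its last pose, push and grip.
It also fails if it takes over 61 s, if anything falls off the work surface, if the arm or the gripper's body presses on something with over 40 N, if the wrist force passes 120 N, or if a joint passes its speed limit or range.

ROBOT

A 6-joint arm with a two-finger parallel gripper is mounted at the origin on the work surface. World frame = base frame: x ahead of the robot, y to its left, z up, the work surface at z = 0. Lengths are in m, angles in rad, forces in N, time in s.
With the tool pointing down it reaches from about 0.3 to 0.775 m from the base axis. Payload 14.6 kg.
Tool frame: the origin (TCP) lies midway between the tips of the shut fingers; the grasp point (between the pads) lies env.grip_point_offset behind it (env.grip_point_offset is the distance from the TCP to the grasp point, in m); z points along the fingers, y is the line along which they close (so a half turn about z gives the same grasp; the last joint's range is limited). The gripper opens to 85 mm and grips with 20 to 120 N. Pads are 22 mm wide; open, the fingers measure 114 mm over their backs; the gripper's body (76 mm by 85 mm) begins 54 mm behind the grasp point. The pads swing forward as they close: fully open they stand 13 mm farther back than shut.
Start: joints at [-1.247, 0.3, 1.521, -0, 1.321, -0.067], TCP at [0.21, -0.509, 0.231] pointing down, gripper open.
Joint ranges: [-3.03, 3.03], [-0.79, 2.21], [0.23, 2.52], [-1.04, 4.18], [0, 3.07], [-2.55, 2.55]. Speed limits (rad/s): [2.22, 2.22, 2.57, 3.14, 3.14, 3.14].

INTERFACE

Orientations are given as a unit quaternion [w, x, y, z].
In Python, from station import env, fingers, status, eyes, workorder gives the robot as it stands. Calls block until the motion is done:
- env.movep(position, orientation): joint-space move of the TCP to a pose.
- env.move_straight(position, attitude=None, max_speed=0.15, until_force=None): straight line of the TCP; attitude=None keeps the orientation; max_speed is the mean speed in m/s. With until_force (N) it stops when the force on the tool has changed by that much, and returns True; else False.
- env.set_joints(angles): joint-space move.
- fingers.let_go() and fingers.clamp(strength=None): open the fingers fully, or close them until they stop; strength is the grip in N (None keeps the last).
- env.dwell(seconds).
- env.inverse_kinematics(position, orientation): joint angles nearest the present ones, or None.
- status.state(): the state.
- eyes.grab_frame(name): name is "scene" or "top" or "wrist"; returns a dict with "color" (384x512x3 uint8, blue, green, red), "depth" (384x512 float32, m along the optical axis (not along the pixel's ray), 0 where there is no reading), "fx", "fy", "cx", "cy" (pixels), "dist_coeffs" ([k1, k2, p1, p2, k3] as OpenCV has them; the pictures are not rectified), "R" (3x3) and "t" (3): a world point X has camera coordinates R X + t; the wrist camera has in their place "tool_from_camera" (4x4, takes a point from camera to tool coordinates, whose origin is the TCP and whose axes are the flange's). Camera axes: x right, y down, z forward; pixel columns grow to the right and rows downward; lengths in m; the calibration is good to about 2 mm. A picture is of the moment at which its call begins: read the wrist's pose just before it.
A pose or a line that the arm cannot do raises env.IKError and nothing moves.
- workorder.finish_job(): hands the job in; it is judged then, once.
The state is a dict: "time_s": time; "joint_pos": joint angles; "dq": joint speeds; "joint_efforts": joint torques, N m; "tcp_pos": TCP position; "orientation": TCP orientation; "contact_force": force on the tool from outside, world axes, zero at the start; "ft_torque": the same for the moment, N m; "gripper_width": finger opening in m; "grasp_force": force on a finger pad.
Only numpy, scipy, OpenCV 4.12 (cv2) and the standard library are available. Lean on these libraries where they do the work, as an engineer would, in place of code of your own. Each camera call takes 0.05 s, during which the arm holds its last target. There are 200 camera calls.

## Working session

There is one attempt and no reset: what is moved stays moved. The work goes in short steps, each a Python script; the robot and the scene stay as the last script left them, time stands still between calls to the robot, and variables do not carry over. Pictures are saved under pics/ and viewed, at most 10 in all, crops included, and the job is handed in when it is done.

```bash
mkdir -p pics; ls; python3 - <<'E'
from station import env, fingers, status, eyes
import cv2,numpy as np,pickle
s=status.state(); print(s, env.grip_point_offset)
d={}
for n in("scene","top","wrist"):
    f=eyes.grab_frame(n); d[n]=f; print(n,f["fx"],f["cx"],f["cy"],f["dist_coeffs"],f.get("R"),f.get("t"),f.get("tool_from_camera"))
pickle.dump((s,d),open("f0.pkl","wb"))
cv2.imwrite("pics/a.png",np.hstack([cv2.resize(d[n]["color"],(400,300)) for n in("scene","wrist")]))
cv2.imwrite("pics/top.png",cv2.resize(d["top"]["color"],(800,600),interpolation=cv2.INTER_CUBIC))
cv2.imwrite("pics/scene.png",cv2.resize(d["scene"]["color"],(800,600),interpolation=cv2.INTER_CUBIC))
E
```

```text
pics
{'time_s': 0.0, 'joint_pos': array([-1.24660419e+00,  3.00482452e-01,  1.52165042e+00, -2.90071114e-05,
        1.32074434e+00, -6.66039674e-02]), 'dq': array([-0.00079105, -0.00107637,  0.00104646, -0.00035335, -0.00032559,
        0.00085698]), 'joint_efforts': array([ 3.34659468e-03, -5.43493581e+01, -3.61792946e+01,  8.99121596e-05,
        3.97992277e-03,  2.42919285e-06]), 'tcp_pos': array([ 0.20941065, -0.50827968,  0.23068577]), 'orientation': array([-6.35154366e-04,  9.80969561e-01,  1.94160518e-01, -9.64269906e-05]), 'contact_force': array([0.85051096, 0.25125833, 0.40800036]), 'ft_torque': array([0.00403717, 0.01466785, 0.02986712]), 'grasp_force': 0.0, 'gripper_width': 0.08522092904146407} 0.0187
scene 421.3947355420205 253.03015466094402 197.05351015589395 [-0.07464844  0.          0.          0.          0.        ] [[-0.53311209  0.84599225 -0.00941319]
 [ 0.49963544  0.30583349 -0.81045068]
 [-0.68275613 -0.43676421 -0.58573125]] [ 0.31312196 -0.20903399  1.29490929] None
top 354.5531450369134 256.3583972714134 192.850885964063 [0.02720437 0.         0.         0.         0.        ] [[-0.07634718 -0.99706394 -0.00588204]
 [-0.97395538  0.07583829 -0.21368078]
 [ 0.21349948 -0.01058508 -0.97688583]] [0.05439729 0.61759327 0.64826369] None
wrist 298.1513493603547 259.1818084912474 191.50406808283805 [-0.06736221  0.          0.          0.          0.        ] None None [[ 1.05758430e-04 -9.49377473e-01 -3.14137554e-01  8.01049160e-02]
 [ 9.99999949e-01  5.92370631e-06  3.18760334e-04  2.20284679e-04]
 [-3.00763022e-04 -3.14137571e-01  9.49377425e-01 -1.41109290e-01]
 [ 0.00000000e+00  0.00000000e+00  0.00000000e+00  1.00000000e+00]]
```

View pics/top.png

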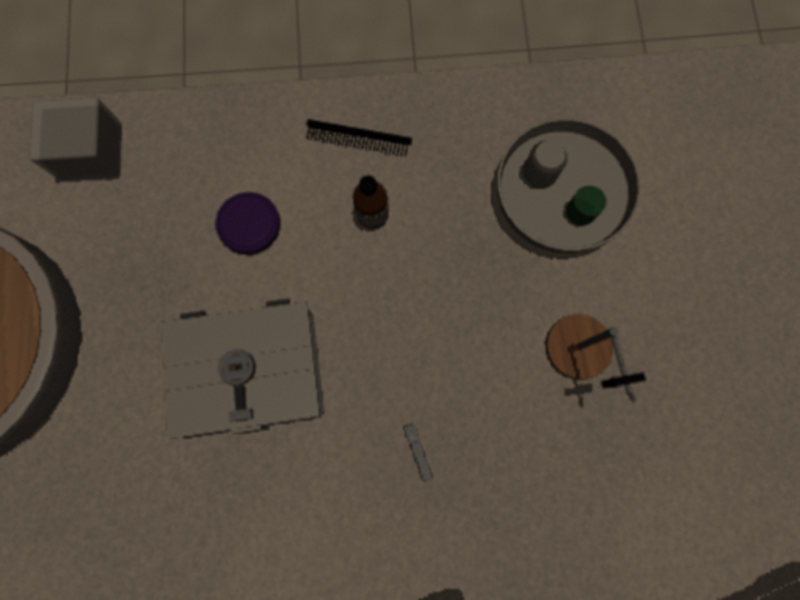

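View pics/scene.png

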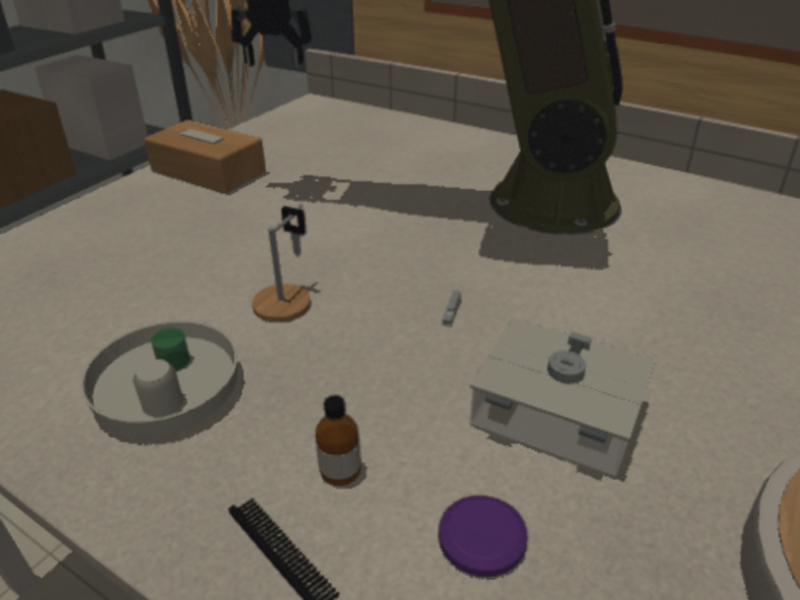

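Top view (800x600): key bow is at (623,380), hook runs from the post top (612,331) to (632,398), and the lock face is at (236,367). Scene view: bow (293,220), post top (272,231), lock (567,363), with the bottle, pack and clipper clear of both.

```bash
cat > h.py <<'E'
import cv2,numpy as np,pickle
from scipy.spatial.transform import Rotation as Ro
from station import env, fingers, status, eyes
def Rq(q): return Ro.from_quat(np.roll(q,-1)).as_matrix()
def ext(f,s=None):
    """world->camera R,t"""
    if f.get("R") is not None: return np.array(f["R"]),np.array(f["t"])
    T=np.array(f["tool_from_camera"]); W=np.eye(4); W[:3,:3]=Rq(s["orientation"]); W[:3,3]=s["tcp_pos"]
    C=np.linalg.inv(W@T); return C[:3,:3],C[:3,3]
def K(f): return np.array([[f["fx"],0,f["cx"]],[0,f["fy"],f["cy"]],[0,0,1]])
def ray(f,p,s=None):
    R,t=ext(f,s); u=cv2.undistortPoints(np.array([[p]],float),K(f),np.array(f["dist_coeffs"]))[0,0]
    d=R.T@np.r_[u,1]; return -R.T@t,d/np.linalg.norm(d)
def tri(*rays):
    A=0;b=0
    for o,d in rays:
        P=np.eye(3)-np.outer(d,d); A=A+P; b=b+P@o
    X=np.linalg.solve(A,b); return X,max(np.linalg.norm((np.eye(3)-np.outer(d,d))@(X-o)) for o,d in rays)
def onz(r,z): return r[0]+r[1]*(z-r[0][2])/r[1][2]
def proj(f,X,s=None):
    R,t=ext(f,s); return cv2.projectPoints(np.array(X,float).reshape(-1,3),cv2.Rodrigues(R)[0],t,K(f),np.array(f["dist_coeffs"]))[0][:,0]
def down(yaw,tilt=0):
    """tool z down, tool x axis at world angle yaw"""
    c,s=np.cos(yaw),np.sin(yaw)
    M=np.array([[c,s,0],[s,-c,0],[0,0,-1]]).T.copy()
    M=np.array([[c,s,0],[s,-c,0],[0,0,-1.]]); M=np.column_stack([[c,s,0],[s,-c,0],[0,0,-1.]])
    return np.roll(Ro.from_matrix(M).as_quat(),1)
def shot(n="wrist"):
    s=status.state(); f=eyes.grab_frame(n); return s,f
E
python3 - <<'E'
from h import *
s,d=pickle.load(open("f0.pkl","rb")); k=.64
for n,a,b in[("bow",(623,380),(293,220)),("lock",(236,367),(567,363)),("post",(612,331),(272,231)),("hookend",(632,398),(300,208)),("clip",(418,452),(452,308)),("bottlecap",(368,185),(335,405)),]:
    print(n,tri(ray(d["top"],np.array(a)*k),ray(d["scene"],np.array(b)*k)))
print("base",onz(ray(d["top"],np.array((580,347))*k),.012))
# check down()
print(s["orientation"],down(-1.247+np.pi*0), Rq(s["orientation"]))
E
```

```text
bow (array([ 0.49591487, -0.23941178,  0.12123621]), np.float64(0.00058062128780033))
lock (array([0.54947811, 0.21635579, 0.08160185]), np.float64(0.0013282456189452876))
post (array([ 0.55157979, -0.23169309,  0.13139425]), np.float64(0.0009670387459709302))
hookend (array([ 0.47486186, -0.24188527,  0.13150344]), np.float64(0.0007135747591876643))
clip (array([ 4.27603480e-01, -3.13562714e-04,  5.44413552e-03]), np.float64(0.0012150698806662984))
bottlecap (array([0.76706779, 0.03786152, 0.1027943 ]), np.float64(0.0009538894587076293))
base [ 0.54954176 -0.23255332  0.012     ]
[-6.35154366e-04  9.80969561e-01  1.94160518e-01 -9.64269906e-05] [ 0.          0.81183985 -0.58388017  0.        ] [[ 9.24603368e-01  3.80930994e-01 -4.35827687e-04]
 [ 3.80931239e-01 -9.24602579e-01  1.20868957e-03]
 [ 5.74599163e-05 -1.28357883e-03 -9.99999175e-01]]
```

```bash
python3 - <<'E'
from h import *
q=down(0.132+np.pi); out=[]
for c in((.55,.216,.185),(.496,-.24,.222)):
    for dx,dy in((0,.04),(0,-.04)):
        p=np.array(c)+[dx,dy,0]
        J=env.inverse_kinematics(p,q); print(J)
        env.movep(p,q); env.dwell(.2); out.append(shot())
pickle.dump(out,open("f1.pkl","wb")); print(status.state()["time_s"])
im=[o[1]["color"] for o in out]
for i in(0,1):
    cv2.imwrite(f"pics/b{i}.png",np.vstack([cv2.convertScaleAbs(cv2.resize(im[2*i+j][100:300,56:456],(800,400 if 0 else 300),interpolation=cv2.INTER_CUBIC),alpha=1.8) if 0 else cv2.convertScaleAbs(cv2.resize(im[2*i+j][92:292,56:456],(600,300),interpolation=cv2.INTER_CUBIC),alpha=1.8) for j in(0,1)]))
E
```

```text
[ 3.75264322e-01  4.64114334e-01  1.40525948e+00 -4.44089210e-16
  1.27221884e+00 -1.32753200e+00]
[ 2.46280938e-01  4.00675024e-01  1.49598003e+00 -4.44089210e-16
  1.24493760e+00 -1.45651539e+00]
[-4.51773886e-01  2.73826769e-01  1.57653812e+00 -4.44089210e-16
  1.29122776e+00 -2.15457021e+00]
[-5.78222392e-01  3.50846399e-01  1.47566303e+00 -4.44089210e-16
  1.31508323e+00 -2.28101872e+00]
6.35
```

View pics/b0.png

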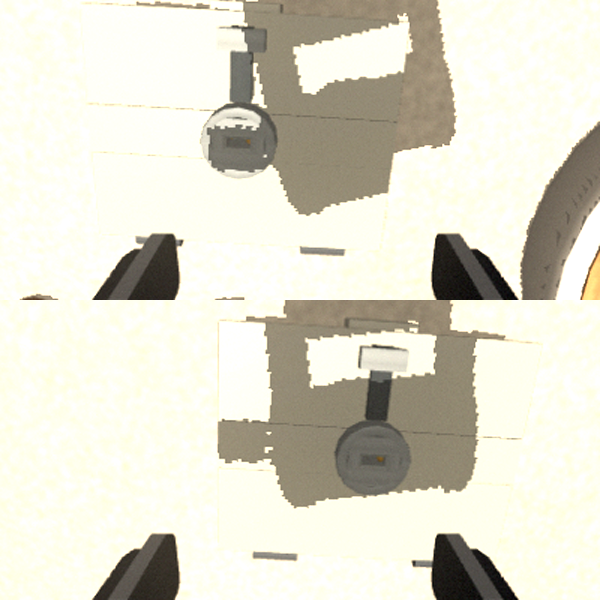

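View pics/b1.png

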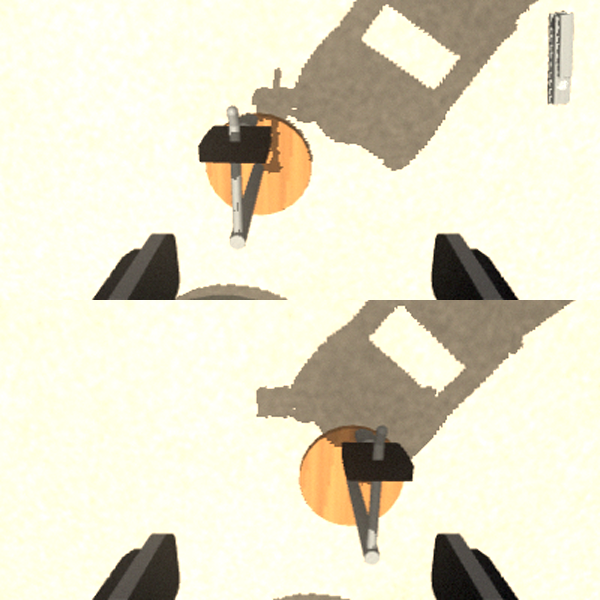

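Lock views: slot at (240,142) and (373,460) in the composite, seen cleanly. Key views: bow top at (235,140) and (378,460), with the hook rod running from the post to a free end facing the robot. I'll zoom in on each.

```bash
python3 - <<'E'
from h import *
out=pickle.load(open("f1.pkl","rb")); t=[]
for (s,f),(x,y,w,h),a in zip(out,[(191,168,50,37),(280,180,50,37),(176,158,80,60),(265,168,80,60)],(1.5,2.5,1.5,2)):
    t.append(cv2.convertScaleAbs(cv2.resize(f["color"][y:y+h,x:x+w],(400,h*400//w),interpolation=cv2.INTER_NEAREST),alpha=a))
cv2.imwrite("pics/c.png",np.vstack([np.hstack(t[:2]),np.hstack(t[2:])]))
E
```

```text
(no output)
```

View pics/c.png

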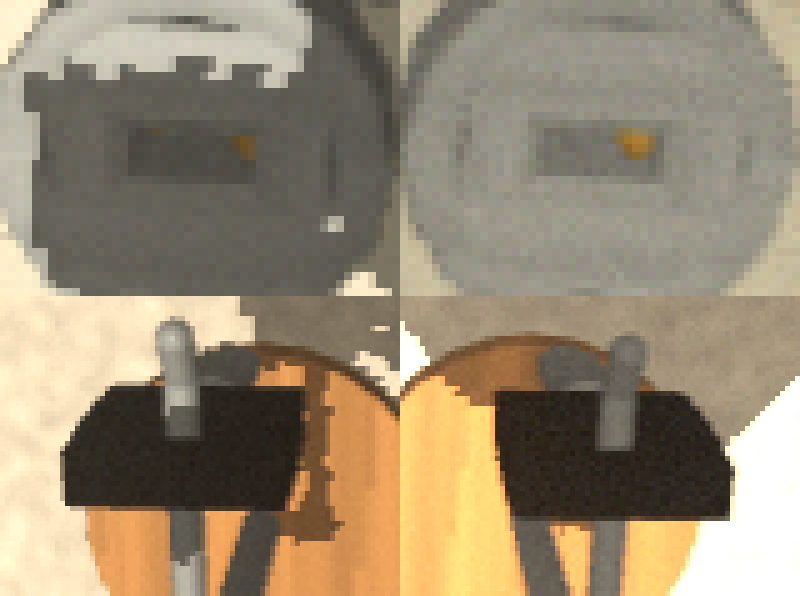

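```bash
python3 - <<'E'
from h import *
o=pickle.load(open("f1.pkl","rb"))
def P(i,x,y):
    if i<2: X0,Y0,k,ox,oy=[(191,168,8,0,0),(280,180,8,400,0)][i]
    else: X0,Y0,k,ox,oy=[(176,158,5,0,296),(265,168,5,400,296)][i-2]
    return (X0+(x-ox)/k-.5, Y0+(y-oy)/k-.5)
r=lambda i,x,y: ray(o[i][1],P(i,x,y),o[i][0])
print("slot",tri(r(0,191,152),r(1,597,152)))
for i,c in((0,[(128,121),(256,124),(253,183),(126,180)]),(1,[(535,121),(662,122),(662,183),(532,178)])):
    W=np.array([onz(r(i,*p),.085) for p in c])[:,:2]; v=W[1]+W[2]-W[0]-W[3]; print(W.mean(0),np.arctan2(v[1],v[0])-np.pi/2,np.linalg.norm(v)/2, np.linalg.norm(W[3]-W[0]))
L=tri(r(2,66,507),r(3,518,518)); R=tri(r(2,288,510),r(3,729,518)); print("bow edge",L,R,(L[0]+R[0])/2)
v=R[0]-L[0]; print("keyyaw",np.arctan2(v[1],v[0])-np.pi/2,np.linalg.norm(v))
T=tri(r(2,175,320),r(3,628,335));print("tip",T)
q=lambda i,p: ray(o[i][1],p,o[i][0])
B=tri(q(2,(214.7,252)),q(3,(304,262.7)));print("post",B, np.arctan2(*(B[0]-T[0])[[1,0]]))
for i,y,n in((0,152,191),(1,152,597)):
  f=o[i][1];u,w=map(int,P(i,n,y));print("depth",f["depth"][w-12:w-8,u].mean())
E
```

```text
slot (array([0.55099961, 0.21625195, 0.08058018]), np.float64(0.0001683287325577797))
[0.54937998 0.21674033] 0.10657421567655212 0.01355488098774474 0.006581734834425362
[0.54959764 0.21542067] 0.1080184478175612 0.013869515313153146 0.006493845737390115
bow edge (array([ 0.50273678, -0.2552475 ,  0.14118542]), np.float64(9.733340463876226e-05)) (array([ 0.499688  , -0.22035422,  0.13769516]), np.float64(0.0002242798717875106)) [ 0.50121239 -0.23780086  0.13944029]
keyyaw 0.08715326637806653 0.03519968588634652
tip (array([ 0.4723324 , -0.24163381,  0.13304142]), np.float64(7.151916258891844e-06))
post (array([ 0.55255334, -0.2316301 ,  0.13184797]), np.float64(0.0001336039042561179)) 0.12406156848038434
depth 0.2511207
depth 0.25467232
```

Measured: keyway at about (0.550, 0.216) with yaw 0.107. Bow centre is at about (0.496, -0.238, 0.12) with yaw about 0.11. Now the grasp.

```bash
python3 - <<'E'
from h import *
yaw=.115; q=down(yaw+np.pi); g=np.array([.4962,-.2385,.121-.0187])
env.movep(g+[0,0,.075],q)
print(env.move_straight(g,q,until_force=12))
fingers.clamp(80); env.dwell(.3)
s=status.state(); print(s["tcp_pos"],s["contact_force"],s["gripper_width"],s["grasp_force"])
z=np.array([0,0,.011]); env.move_straight(g+z,q,.05); s=status.state(); print(s["contact_force"],s["ft_torque"])
a=-np.array([np.cos(.125),np.sin(.125),0])
env.move_straight(g+z+a*.055,q,.08); s=status.state(); print(s["contact_force"],s["gripper_width"])
env.move_straight(g+z+a*.055+[0,0,.05],q)
env.movep([.55,.216,.085+.030+.062-.0187],down(.107+np.pi)); env.dwell(.2)
o=shot(); sc=shot("scene"); pickle.dump((o,sc),open("f2.pkl","wb")); s=o[0]
print(s["time_s"],s["tcp_pos"],s["joint_pos"],s["contact_force"],s["gripper_width"])
c=o[1]["color"][120:300,139:379]
cv2.imwrite("pics/d.png",cv2.convertScaleAbs(cv2.resize(c,(800,600),interpolation=cv2.INTER_CUBIC),alpha=2))
E
```

```text
False
[ 0.49644349 -0.23880273  0.10284358] [-1.19665133 -2.07148902  5.93501363] 0.03487352297271105 79.10395078361034
[-0.52113184 -0.32672225 -0.35964972] [0.04437875 0.00579261 0.03575227]
[-0.5430118   0.24953572 -0.19753631] 0.03503210723889571
11.7833 [0.55023932 0.21528165 0.15836929] [ 3.10980263e-01  4.55868799e-01  1.48233453e+00 -5.85505867e-05
  1.20328061e+00 -1.36573198e+00] [-0.34908031 -0.26105963  0.12573097] 0.034697142280859634
```

View pics/d.png

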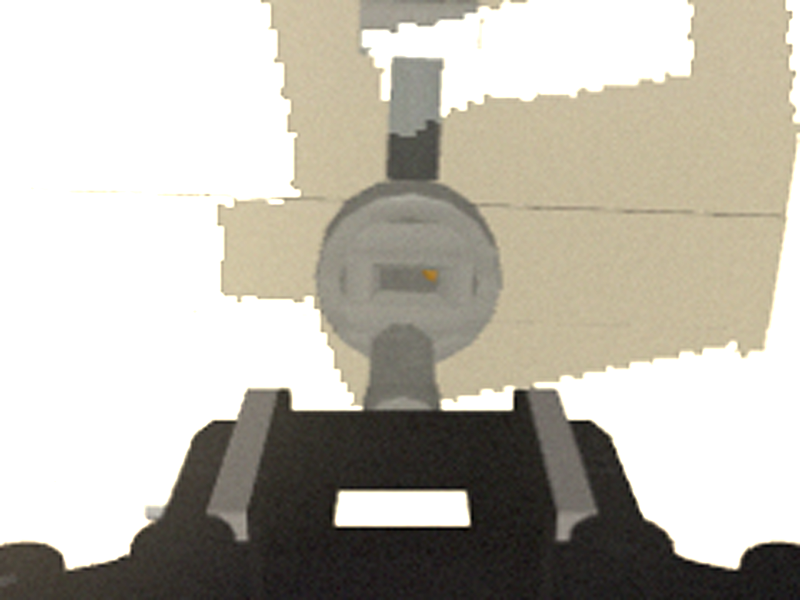

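The key is held straight and the tip is centred at (402,326), with the slot clear at (405,278). Next is the relative offset.

```bash
python3 - <<'E'
from h import *
(s,f),_=pickle.load(open("f2.pkl","rb"))
k=lambda x,y:(139+x*.3-.5,120+y*.3-.5)
W=[onz(ray(f,k(*p),s),.0845)[:2] for p in((372,263),(439,263),(439,291),(374,290))]
W=np.array(W); v=W[1]+W[2]-W[0]-W[3]; print(W.mean(0),np.arctan2(v[1],v[0])-np.pi/2,np.linalg.norm(v)/2)
M=Rq(s["orientation"]); 
for z in(.0433,.0433-.030):
  for p in([.002,0,z],[.002,.006,z],[.002,-.006,z]):
    x=proj(f,s["tcp_pos"]+M@np.array(p),s)[0]; print(p,(x+.5-[139,120])/.3)
print(s["tcp_pos"],np.arctan2(M[1,0],M[0,0])+np.pi)
E
```

```text
[0.54909677 0.21559192] 0.09799869231264013 0.015225574245519787
[0.002, 0, 0.0433] [404.35689717 325.68866208]
[0.002, 0.006, 0.0433] [434.16533263 325.68951675]
[0.002, -0.006, 0.0433] [374.54819655 325.67740678]
[0.002, 0, 0.0133] [404.64335903 394.31726719]
[0.002, 0.006, 0.0133] [439.36384336 394.31132519]
[0.002, -0.006, 0.0133] [369.92236395 394.29770756]
[0.55023932 0.21528165 0.15836929] 0.1059369514344759
```

```bash
python3 - <<'E'
from h import *
q=down(.104+np.pi)
def rep(m=""):
    s=status.state(); print(m,round(s["time_s"],1),s["tcp_pos"].round(4),s["contact_force"].round(1),s["ft_torque"].round(2),round(s["gripper_width"],4)); return s
fingers.clamp(110)
env.move_straight([.5493,.2162,.132],q,.08); env.dwell(.2); rep("above")
r=env.move_straight([.5493,.2162,.121],q,.03,until_force=12); rep(r)
if not r:
    r=env.move_straight([.5493,.2162,.113],q,.03,until_force=20); rep(r)
E
```

```text
above 12.8 [0.5495 0.2163 0.1324] [ 0.9 -0.1 -0.3] [ 0.   -0.05  0.04] 0.0347
False 13.3 [0.5495 0.2162 0.1208] [ 5.4  0.  -3.4] [ 0.1  -1.11 -0.02] 0.0344
False 13.7 [0.5496 0.216  0.1129] [ 5.9 -0.7 -0.5] [-0.32 -1.2  -0.03] 0.0347
```

```bash
python3 - <<'E'
from h import *
q=down(.104+np.pi)
def rep(m=""):
    s=status.state(); print(m,round(s["time_s"],1),s["tcp_pos"].round(4),s["contact_force"].round(1),s["ft_torque"].round(2),round(s["gripper_width"],4)); return s
x=.5501
env.move_straight([x,.2162,.113],q,.01); rep("shift")
for z in(.107,.102,.098):
    r=env.move_straight([x,.2162,z],q,.03,until_force=35); rep((z,r))
    if r: break
E
```

```text
shift 14.0 [0.5499 0.216  0.1129] [ 1.4 -1.4  2.2] [-0.47 -0.31 -0.05] 0.0346
(0.107, False) 14.3 [0.5503 0.216  0.1071] [ 3.3 -2.9  3. ] [-0.72 -0.68  0.02] 0.0346
(0.102, False) 14.6 [0.5504 0.2167 0.1028] [ 2.2 -0.   5.2] [ 0.15 -0.44  0.01] 0.0344
(0.098, False) 14.9 [0.5509 0.2169 0.099 ] [3.9 0.2 9.1] [ 0.18 -0.82 -0.  ] 0.0344
```

```bash
python3 - <<'E'
from h import *
def rep(m=""):
    s=status.state(); print(m,round(s["time_s"],1),s["tcp_pos"].round(4),s["contact_force"].round(1),s["ft_torque"].round(2),round(s["gripper_width"],4)); return s
for w in(.104,.15,.05,.104):
    r=env.move_straight([.5507,.2164,.0945],down(w+np.pi),.02,until_force=30); rep((w,r)); env.dwell(.2)
rep()
E
```

```text
(0.104, True) 15.1 [0.5513 0.217  0.0988] [-5.9 -2.1 14.6] [-0.37  1.   -0.04] 0.0345
(0.15, True) 15.5 [0.5513 0.217  0.0988] [-5.8 -1.6 11.5] [-0.28  1.11 -0.01] 0.0343
(0.05, True) 16.0 [0.5514 0.217  0.0989] [-4.7 -1.2  8.8] [-0.16  0.95 -0.02] 0.0344
(0.104, True) 16.4 [0.5514 0.217  0.0989] [-5.3 -2.  11.7] [-0.35  1.03 -0.  ] 0.0346
 16.6 [0.5514 0.217  0.0989] [-4.9 -1.6 10.3] [-0.29  1.04 -0.03] 0.0342
```

```bash
python3 - <<'E'
from h import *
s,f=shot(); s2,g=shot("scene"); pickle.dump(((s,f),(s2,g)),open("f3.pkl","wb"))
a=cv2.resize(f["color"][180:270,199:319],(400,300),interpolation=cv2.INTER_CUBIC)
b=cv2.resize(g["color"][180:255,313:413],(400,300),interpolation=cv2.INTER_CUBIC)
cv2.imwrite("pics/e.png",np.hstack([cv2.convertScaleAbs(a,alpha=2.5),cv2.convertScaleAbs(b,alpha=2)]))
M=Rq(s["orientation"])
for p in([.007,0,.0133],[.007,0,.0013]): print((proj(f,s["tcp_pos"]+M@np.array(p),s)[0]+.5-[199,180])/.3)
E
```

```text
[204.70883392 168.07649367]
[204.85757053 200.77671406]
```

View pics/e.png

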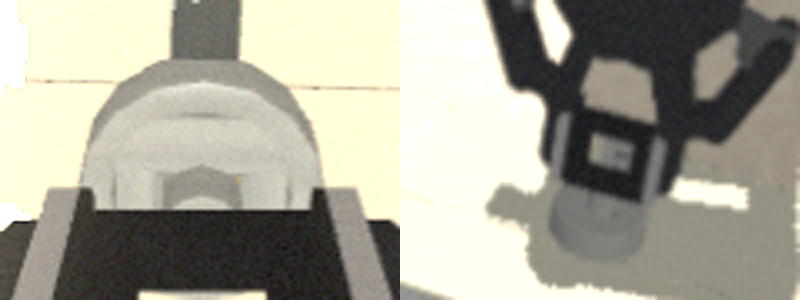

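The collar appears at (205,168)–(205,197) in the left pane, with a faint orange dot at (240,180). I need to enlarge it to tell whether the collar is seated.

```bash
python3 - <<'E'
from h import *
(s,f),(s2,g)=pickle.load(open("f3.pkl","rb"))
a=cv2.resize(f["color"][218:248,236:286],(800,480),interpolation=cv2.INTER_NEAREST)
cv2.imwrite("pics/e2.png",cv2.convertScaleAbs(a,alpha=2.3))
from math import pi
M=Rq(s["orientation"]); th=np.linspace(-pi/2,pi/2,7)
for z in(.0133,.0013): print(((proj(f,[s["tcp_pos"]+M@np.array([.007*np.cos(t),.007*np.sin(t),z]) for t in th],s)+.5-[236,218])*16).round(0).tolist())
print(f["depth"][225:246:2,260].round(4))
E
```

```text
[[197.0, 374.0], [222.0, 287.0], [293.0, 223.0], [391.0, 199.0], [489.0, 223.0], [559.0, 287.0], [584.0, 374.0]]
[[184.0, 541.0], [210.0, 449.0], [286.0, 381.0], [391.0, 356.0], [496.0, 381.0], [572.0, 449.0], [598.0, 541.0]]
[0.1711 0.1715 0.1726 0.1697 0.1663 0.1644 0.1623 0.1605 0.1613 0.1607
 0.1583]
```

View pics/e2.png

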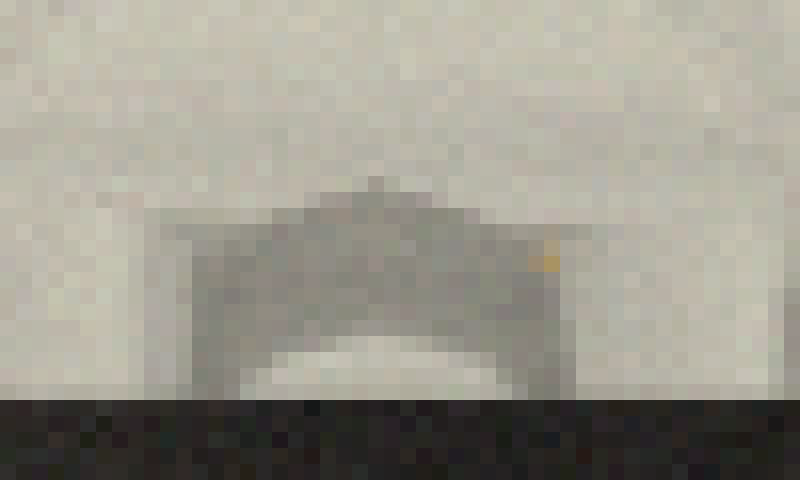

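The collar arc matches the seated prediction, with no depth jump at the face. One firmer push should confirm it before I turn.

```bash
python3 - <<'E'
from h import *
def rep(m=""):
    s=status.state(); print(m,round(s["time_s"],1),s["tcp_pos"].round(4),s["contact_force"].round(1),s["ft_torque"].round(2),round(s["gripper_width"],4)); return s
r=env.move_straight([.5506,.2165,.089],down(.104+np.pi),.03,until_force=38); rep(r)
r=env.move_straight([.5506,.2165,.089],down(.17+np.pi),.03,until_force=38); rep(r)
z=.0975
for w in(.104,-.1,-.2,-.3):
    env.move_straight([.5506,.2165,z],down(w+np.pi),.05); rep(w)
E
```

```text
True 16.9 [0.5515 0.217  0.0987] [-7.1 -2.7 15. ] [-0.53  1.41 -0.07] 0.0344
True 17.1 [0.5514 0.217  0.0987] [-8.4 -3.5 14.2] [-0.44  1.68 -0.03] 0.0345
0.104 17.4 [0.551  0.217  0.0989] [-0.9 -1.5 14.6] [-0.16  0.11  0.01] 0.0348
-0.1 17.8 [0.551  0.2171 0.099 ] [-1.2 -0.8 14.9] [0.01 0.26 0.01] 0.0343
-0.2 18.0 [0.551  0.2172 0.099 ] [-1.5 -0.3 15.8] [0.15 0.28 0.02] 0.0343
-0.3 18.2 [0.551  0.2172 0.099 ] [-1.2  0.7 14.7] [0.13 0.24 0.02] 0.0346
```

```bash
python3 - <<'E'
from h import *
def rep(m=""):
    s=status.state(); M=Rq(s["orientation"]); a=np.arctan2(M[1,0],M[0,0]); a=a-np.pi if a>0 else a+np.pi
    print(m,round(s["time_s"],1),"yaw",round(a,3),s["tcp_pos"].round(4),s["contact_force"].round(1),s["ft_torque"].round(2)); return s
for w in(-.6,-.9,-1.2,-1.4,-1.5,-1.56,-1.62,-1.66,-1.7,-1.74,-1.78):
    env.move_straight([.551,.217,.0975],down(w+np.pi),.05); env.dwell(.1); s=rep(round(w,2))
    if abs(s["ft_torque"][2])>.35: break
s,f=shot(); s2,g=shot("top"); s3,h=shot("scene"); pickle.dump(((s,f),(s2,g),(s3,h)),open("f4.pkl","wb"))
b=[cv2.convertScaleAbs(cv2.resize(c,(400,300),interpolation=cv2.INTER_CUBIC),alpha=2) for c in(f["color"],h["color"][165:270,293:433])]
cv2.imwrite("pics/g.png",np.hstack(b))
E
```

```text
-0.6 18.8 yaw -0.6 [0.5512 0.2175 0.099 ] [-3.5 -1.2 17.9] [-0.22  0.54  0.05]
-0.9 19.4 yaw -0.9 [0.5513 0.2176 0.099 ] [-2.6 -1.4 16.4] [-0.08  0.34  0.03]
-1.2 19.9 yaw -1.2 [0.5514 0.2178 0.0989] [-2.1  0.6 13.8] [0.19 0.14 0.08]
-1.4 20.4 yaw -1.4 [0.5515 0.2178 0.0989] [-0.3  1.1 12.8] [ 0.26 -0.12  0.04]
-1.5 20.7 yaw -1.5 [0.5516 0.2178 0.0989] [ 0.8  1.2 12.5] [ 0.29 -0.17  0.01]
-1.56 21.1 yaw -1.56 [0.5517 0.2178 0.0989] [ 1.5  1.3 12.3] [ 0.23 -0.32  0.08]
-1.62 21.4 yaw -1.62 [0.5517 0.2178 0.0989] [ 1.1  2.  12.9] [ 0.22 -0.39  0.  ]
-1.66 21.8 yaw -1.66 [0.5517 0.2178 0.0989] [ 1.6  0.5 11.6] [ 0.2  -0.39  0.08]
-1.7 22.1 yaw -1.7 [0.5518 0.2178 0.099 ] [ 2.8  1.4 12.5] [ 0.22 -0.53  0.18]
-1.74 22.4 yaw -1.74 [0.5519 0.2178 0.0989] [ 2.5  1.8 11.9] [ 0.33 -0.63  0.26]
-1.78 22.8 yaw -1.779 [0.5519 0.2178 0.0989] [ 3.   0.7 12.1] [ 0.22 -0.74  0.46]
```

View pics/g.png

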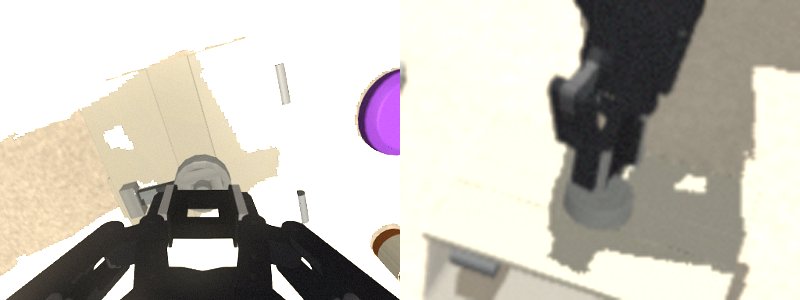

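Torque climbed steeply past yaw -1.66 to 0.46 N m, so the lock is on its stop. The picture shows the key still gripped at (205,210) and the boss turned. I'll check that it holds, then hand in.

```bash
python3 - <<'E'
from h import *
from station import workorder
env.dwell(1.); s=status.state(); print(s["time_s"],s["ft_torque"],s["contact_force"],s["gripper_width"])
if s["ft_torque"][2]>.2: print(workorder.finish_job())
E
```

```text
23.95 [ 0.15637048 -0.72599798  0.43139416] [ 3.30443746  1.00747737 11.76087601] 0.03425495414837539
the job is handed in; nothing more can be done
None
```

I handed the job in at 24 s: the key is off its hook, pushed home in the lock and turned a quarter turn clockwise to the stop. The gripper is still holding it there at a steady 0.43 N m, and the arm never touched the bottle, cold pack or clipper; I inferred the withdrawn bolt from the stop torque rather than seeing it.

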